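# Roll the runner strip of a slab board home

### The job

The white runner strip along the near edge of the plywood slab board still stands up out of its groove. Take the hand roller from its rest and roll it firmly along the strip from the red end cap to the grey one, pressing every section home in turn to the level of the end caps; do not press the strip with the gripper. Then set the roller back in its rest the way it stood, let go of it, and leave the other things on the table where they are.

Things in the scene. Friction and masses are not known exactly. Their poses are not given: they have to be found in the camera images.
- board: plywood board, 120 (x) x 200 (y) x 24 mm high, fixed to the table; origin at the centre of its underside, z up. Two white runner strips, 16 mm wide, lie along y: the far one (x = +40 mm) is already home, the near one (x = -40 mm, on the robot's side) is five separate stiff sections that stand proud
- strip_start (a point): centre of the top face of the fixed red end cap (16 x 14 mm, along the strip 14) of the near strip, at board x = -40, y = +92.5, z = 26 mm (2 mm above the plywood); the level to which the sections must be pressed; rolling starts here
- strip_end (a point): centre of the top face of the fixed grey end cap (same size and height) at the other end of the strip, at board x = -40, y = -92.5, z = 26 mm
- section1 (a joint): how far section 1 of the near strip (counted from the red cap; 16 x 33 mm, centre at board x = -40, y = 68 mm) has been pressed down, m: 0 = standing 6 mm above the end caps (top at 32 mm), 0.006 = fully home, level with them. It starts at 0 to 0.001, moves under about 7 N, and stays where it is left
- section2 (a joint): how far section 2 of the near strip (counted from the red cap; 16 x 33 mm, centre at board x = -40, y = 34 mm) has been pressed down, m: 0 = standing 6 mm above the end caps (top at 32 mm), 0.006 = fully home, level with them. It starts at 0 to 0.001, moves under about 7 N, and stays where it is left
- section3 (a joint): how far section 3 of the near strip (counted from the red cap; 16 x 33 mm, centre at board x = -40, y = 0 mm) has been pressed down, m: 0 = standing 6 mm above the end caps (top at 32 mm), 0.006 = fully home, level with them. It starts at 0 to 0.001, moves under about 7 N, and stays where it is left
- section4 (a joint): how far section 4 of the near strip (counted from the red cap; 16 x 33 mm, centre at board x = -40, y = -34 mm) has been pressed down, m: 0 = standing 6 mm above the end caps (top at 32 mm), 0.006 = fully home, level with them. It starts at 0 to 0.001, moves under about 7 N, and stays where it is left
- section5 (a joint): how far section 5 of the near strip (counted from the red cap; 16 x 33 mm, centre at board x = -40, y = -68 mm) has been pressed down, m: 0 = standing 6 mm above the end caps (top at 32 mm), 0.006 = fully home, level with them. It starts at 0 to 0.001, moves under about 7 N, and stays where it is left
- roller_grip (a point): centre of the wooden grip of the hand roller: 36 mm along x, 48 mm along y, 42 mm high. x is the rolling direction, y the wheel's axle, z up. Roller mass about 0.31 kg
- roller_flange (a point): centre of the top of the roller's grey flange, 76 (x) x 70 (y) x 8 mm thick, right under the grip and 21 mm below the grip's centre; fingertips may bear on it to press down: it sticks out 20 mm before and behind the grip, 11 mm on either side
- roller_wheel (a point): centre of the roller's black rubber wheel on its axle, radius 20 mm, 30 mm wide, 51 mm below the grip's centre, in a fork 40 mm wide over all; the wheel's lowest line is 71 mm below the grip's centre
- wheel (a joint): angle of the free-turning wheel of the roller, rad, 0 at the start; a full pass along the strip turns it by about 8 rad either way
- rest: the roller's rest, fixed: steel foot 100 (x) x 85 (y) x 3 mm, two wooden rails along x, 80 mm long, 12 mm thick, tops at 48 mm, 50 mm apart inside; origin at the centre of its underside. The roller stands with wheel and fork hanging between the rails, flange on both rails, its x along the rest's x; the grip's centre is then 77 mm above this origin
- tape_roll: roll of cream tape lying flat, 96 mm across, 24 mm high; a bystander, origin under its centre
- wooden_rib: flat wooden rib, 99 x 49 x 8 mm, lying on the table; a bystander, origin under its centre
- rubber_kidney: flat red rubber kidney, 110 x 51 x 8 mm, lying on the table; a bystander, origin under its centre
- oxide_bottle: small brown bottle with a black cap, 38 mm across, 76 mm high, standing; a bystander, origin under its centre
Mind the look-alikes: they are no part of the job. Leave any blue or purple look-alike of the part that bears roller_grip alone.

How it is judged:
On the way, in this order (a step that is already met when the one before it is completed fails the run):
1. the roller has pressed section 1 home while sections 3 to 5 still stand proud (value of joint section1 above 0.0045 m and value of joint each of section3, section4, section5 below 0.003 m and distance between roller_grip and strip_start below 0.14 m), for 0.05 s.
2. sections 1 to 3 are home while section 5 still stands proud (value of joint each of section1, section2, section3 above 0.0045 m and value of joint section5 below 0.003 m), for 0.05 s.
3. all five sections are home and the wheel has rolled along the strip (turned by more than 4 rad from its start) (value of joint each of section1, section2, section3, section4, section5 above 0.0045 m and (value of joint wheel above 4 rad or value of joint wheel below -4 rad) and distance between roller_grip and strip_end below 0.16 m), for 0.05 s.
At the end, for the whole second after the job is handed in: Every section is pressed down more than 4.5 of its 6 mm; the roller stands still, upright (0.1 rad), in its rest, flange on both rails: grip within 25 mm along and 8 mm across its middle, 73 to 81 mm above the table, within 0.25 rad of the rails either way round (value of joint each of section1, section2, section3, section4, section5 above 0.0045 m and x of roller_grip in the frame of rest between -0.025 and 0.025 m and y of roller_grip in the frame of rest between -0.008 and 0.008 m and z of roller_grip in the frame of rest between 0.073 and 0.081 m and angle between roller_grip's own z axis and vertical below 0.1 rad and angle between the x axis of roller_grip and the x axis of rest, either way round below 0.25 rad and linear speed of roller below 0.02 m/s); the robot touches nothing.
It fails at once if the gripper presses on the board or its strip (contact force between the fingers and board above 2 N).
It fails at once if tape_roll is moved by more than 20 mm (distance of tape_roll from where it was at the start of the episode above 0.02 m).
It fails at once if wooden_rib is moved by more than 20 mm (distance of wooden_rib from where it was at the start of the episode above 0.02 m).
It fails at once if rubber_kidney is moved by more than 20 mm (distance of rubber_kidney from where it was at the start of the episode above 0.02 m).
It fails at once if oxide_bottle is moved by more than 20 mm (distance of oxide_bottle from where it was at the start of the episode above 0.02 m).
It also fails if it takes over 59 s, if anything falls off the work surface, if the arm or the gripper's body presses on something with over 40 N, if the wrist force passes 120 N, or if a joint passes its speed limit or range.

### The arm

A 6-joint arm with a two-finger parallel gripper is mounted at the origin on a cart in front of the work surface, level with it; the furniture and walls round the work are solid. World frame = base frame: x ahead of the robot, y to its left, z up, the work surface at z = 0. Lengths are in m, angles in rad, forces in N, time in s.
With the tool pointing down it reaches from about 0.35 to 0.85 m from the base axis. Payload 8.1 kg.
Tool frame: the origin (TCP) lies between the finger pads; the fingertips stand 11 mm ahead of it and the grasp point (between the pads) lies 8 mm behind it; z points along the fingers, x is the direction in which the jaws open and shut, and the axes are right-handed (so a half turn about z gives the same grasp; the last joint's range is limited). The gripper opens to 93 mm and grips with 3 to 60 N. Pads are 15 mm wide; open, the fingers measure 128 mm over their backs; the gripper's body (75 mm by 188 mm) begins 65 mm behind the grasp point.
Start: joints at [-1.277, 0.13, 1.488, -0, 1.523, -0.085], TCP at [0.222, -0.557, 0.197] pointing down, gripper open.
Joint ranges: [-2.96, 2.96], [-0.89, 2.26], [0.02, 2.5], [-1.34, 4.48], [0, 2.73], [-2.66, 2.66]. Speed limits (rad/s): [2.39, 2.39, 2.79, 3.14, 3.14, 3.14].

### API

Orientations are given as a rotation vector (axis times angle).
In Python, from rig import env, eyes, ticket gives the robot as it stands.
- The arm moves only by the shell command python3 -m jog 'ROWS' [OPENING] [FORCE]. ROWS is JSON, a list that holds one entry, the list of rows, each a list of 4 numbers: the shift along the tool's x, y, z each as a share of 0.6 m, from -1 to 1, then the turn about the tool's z as a share of 0.12 rad, from -1 to 1. A call has 1 to 20 rows; each row shifts and turns the commanded pose from where the row before left it, along the tool's axes as they then stand; what a row does not reach is not made up. A row lasts 1/8 s, in which the tool goes at most 62.5 mm and 10.7 degrees, less where a joint would pass 70% of its speed; a pose out of reach is approached as far as the arm can. A call with a number of a shift or a turn outside -1 to 1 is refused whole. A call with a gripper value outside its range is refused whole. OPENING is the closure in counts, from 0 (fully open) to 255 (shut), set as the call begins (- or left out, the last holds). The fingers move at their own pace and stop on an object; FORCE is the grip in N (left out, the last holds). Time passes only in rows, so rows that do not move let the fingers close. It gives the time, the measured TCP pose, the force and the opening at its end, in the units of the state.
- env.state(): the state, without advancing time (a new reading comes with each control period).
- eyes.read_camera(name): name is "scene" or "top"; returns (picture, depth): 420x560x3 uint8, red, green, blue; 420x560 float32, m along the optical axis (not along the pixel's ray), 0 where there is no reading.
- eyes.get_calibration(name): a dict with "K" (3x3 intrinsics, pixels), "extrinsics" (4x4, takes a point from world to camera coordinates). Camera axes: x right, y up, looking along -z (the intrinsics and any distortion apply to the point x, -y, -z); pixel columns grow to the right and rows downward; lengths in m; the calibration is good to about 2 mm. A picture is of the moment at which its call begins. get_calibration takes no time and is no camera call.
- ticket.hand_in(): hands the job in, once; it reports no verdict.
The state is a dict: "clock": time; "qpos": joint angles; "qd": joint speeds; "joint_torque": joint torques, N m; "position": TCP position; "eef_rot": TCP orientation; "force": force on the tool from outside, world axes, zero at the start; "wrist_torque": the same for the moment, N m; "opening": finger opening in m.
Only numpy, scipy, OpenCV 4.12 (cv2) and the standard library are available. Lean on these libraries where they do the work, as an engineer would, in place of code of your own. Each camera call takes 0.05 s, during which the arm holds its last target. There are 200 camera calls.

## Working session

There is one attempt and no reset: what is moved stays moved. The work goes in short steps, Python scripts to look and compute and a shell command to move; the robot and the scene stay as the last step left them, time stands still between calls to the robot, and variables do not carry over. Pictures are saved under pics/ and viewed, about 8 in all and at most 12, crops included, and the job is handed in when it is done.

```bash
mkdir -p pics; ls
cat > h.py <<'E'
import numpy as np,cv2
from rig import env,eyes,ticket
def snap(n,name):
    p,d=eyes.read_camera(n); cv2.imwrite(f'pics/{name}.png',p[:,:,::-1]); np.save(f'{name}.npy',d); return p,d
def world(n,uv,d=None,z=None):
    c=eyes.get_calibration(n);K=np.array(c['K']);E=np.array(c['extrinsics']);R=E[:3,:3];t=E[:3,3]
    u,v=uv; r=np.array([(u-K[0,2])/K[0,0],-(v-K[1,2])/K[1,1],-1.]); o=-R.T@t; w=R.T@r
    s=d if d is not None else (z-o[2])/w[2]
    return o+s*w
E
python3 - <<'E'
from h import *
for n in('scene','top'):
    snap(n,n+'0'); c=eyes.get_calibration(n); print(n,c)
print(env.state())
E
```

```text
pics
scene {'K': array([[415.38076065,   0.        , 275.13904639],
       [  0.        , 415.38076065, 202.96643544],
       [  0.        ,   0.        ,   1.        ]]), 'extrinsics': array([[-0.75294197, -0.65784086, -0.01799429,  0.33848247],
       [ 0.48856473, -0.57709506,  0.6544202 , -0.42763712],
       [-0.44088876,  0.48394906,  0.75591693, -1.20479511],
       [ 0.        ,  0.        ,  0.        ,  1.        ]])}
top {'K': array([[497.0824877 ,   0.        , 283.13603626],
       [  0.        , 497.0824877 , 210.75478762],
       [  0.        ,   0.        ,   1.        ]]), 'extrinsics': array([[ 1.02088542e-04, -9.99951838e-01,  9.81380050e-03,
        -1.52943333e-01],
       [ 9.85626423e-01,  1.75855455e-03,  1.68930344e-01,
        -5.70421997e-01],
       [-1.68939466e-01,  9.65549523e-03,  9.85579133e-01,
        -1.39342103e+00],
       [ 0.00000000e+00,  0.00000000e+00,  0.00000000e+00,
         1.00000000e+00]])}
{'clock': 0.1, 'qpos': array([-1.27740282e+00,  1.31079764e-01,  1.48917190e+00,  5.30293336e-06,
        1.52297079e+00, -8.53799325e-02]), 'qd': array([ 2.69856236e-05, -8.40535641e-04, -1.80650556e-03,  1.91155126e-03,
       -1.65234785e-03,  2.14261837e-03]), 'joint_torque': array([ 2.09998805e-03, -5.61339605e+01, -4.93097377e+01,  7.71413161e-02,
        2.91301747e-02, -5.71913392e-05]), 'position': array([ 0.22174612, -0.55693991,  0.19569503]), 'eef_rot': array([-2.59906914e+00,  1.76294218e+00,  1.98252402e-03]), 'force': array([-0.0956046 , -0.24320216, -0.2696397 ]), 'wrist_torque': array([ 0.00433041, -0.00750794, -0.01998394]), 'opening': 0.0927724249111557}
```

View pics/top0.png

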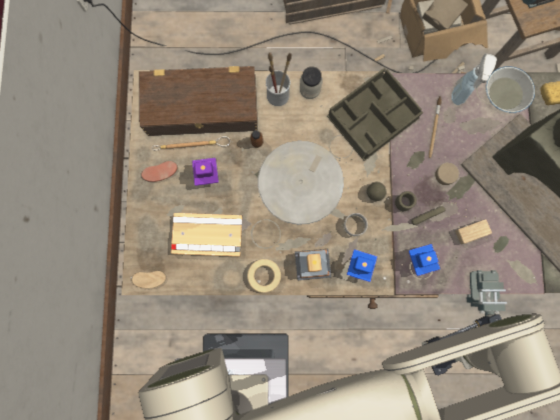

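View pics/scene0.png

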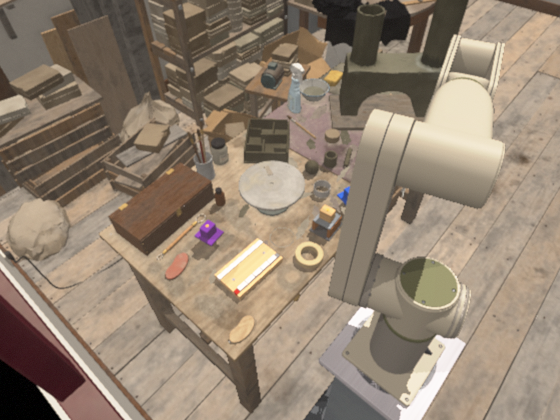

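The top view shows the board at about (207,235) with the red cap at (174,247), the roller in its rest at (314,263), the tape at (264,275), and blue/purple look-alikes at (362,266), (424,260) and (205,172). I'll enlarge the board and the roller.

Run:
```python
import cv2,numpy as np
i=cv2.imread('pics/top0.png')
a=cv2.resize(i[205:265,160:255],None,fx=6,fy=6,interpolation=cv2.INTER_CUBIC)
b=cv2.resize(i[240:290,285:380],None,fx=6,fy=6,interpolation=cv2.INTER_CUBIC)
c=np.vstack([a,b])[:660]; c=cv2.resize(c,(518,600)) if 0 else c
cv2.imwrite('pics/crop1.png',c[:600]); 
d=np.load('top0.npy'); np.set_printoptions(precision=3,linewidth=200)
print(d[254:276:3,294:336:3])
```

```text
[[1.472 1.468 1.418 1.415 1.416 1.371 1.376 1.372 1.375 1.416 1.416 1.469 1.47  1.475]
 [1.472 1.462 1.415 1.411 1.414 1.376 1.375 1.371 1.373 1.412 1.416 1.471 1.47  1.468]
 [1.47  1.465 1.414 1.413 1.412 1.368 1.376 1.373 1.37  1.415 1.416 1.465 1.471 1.474]
 [1.465 1.466 1.416 1.409 1.411 1.368 1.367 1.367 1.371 1.406 1.412 1.462 1.463 1.465]
 [1.466 1.467 1.46  1.409 1.409 1.37  1.365 1.367 1.37  1.372 1.414 1.466 1.466 1.468]
 [1.464 1.461 1.457 1.409 1.409 1.366 1.371 1.367 1.368 0.    1.414 1.409 1.463 1.466]
 [1.459 1.462 1.463 1.409 1.402 1.41  1.405 1.407 1.407 1.408 1.407 1.406 1.46  1.462]
 [1.458 1.458 1.455 1.402 1.405 1.406 1.412 1.404 1.412 1.417 1.42  1.433 1.461 1.46 ]]
```

View pics/crop1.png

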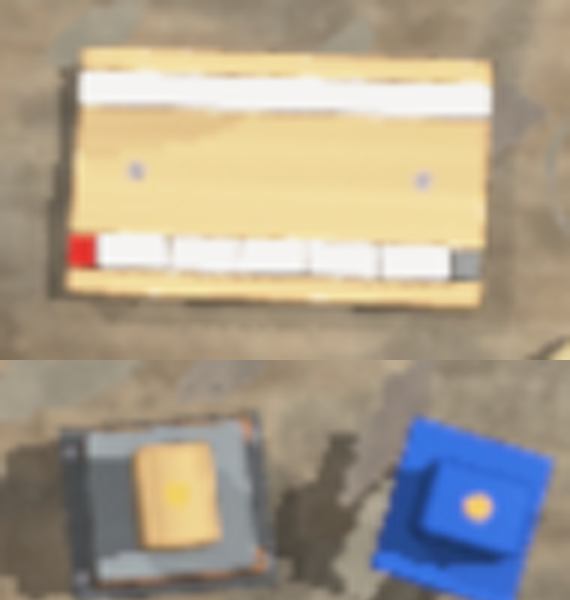

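Run:
```python
from h import *
W=lambda x,y,z:world('top',(160+(x+.5)/6-.5,205+(y+.5)/6-.5),z=z)
V=lambda x,y,z:world('top',(285+(x+.5)/6-.5,240+(y-360+.5)/6-.5),z=z)
r=W(82,251,.026);g=W(466,265,.026);print('caps',r,g,np.linalg.norm(r-g),'yaw-from -y',np.degrees(np.arctan2(*(g-r)[[0,1]]*[1,-1])))
bc=[W(*p,.024) for p in((83,48),(492,62),(480,306),(66,292))];print('board c',np.mean(bc,0),bc)
for nm,P,z in(('grip',((137,447),(212,442),(220,543),(142,550)),.098),('flange',((85,432),(250,420),(262,570),(95,582)),.056),('foot',((62,430),(258,412),(273,582),(78,597)),.003)):
    q=np.array([V(*p,z) for p in P]);print(nm,q.mean(0),'x dir',np.degrees(np.arctan2((q[1]+q[2]-q[0]-q[3])[0],-(q[1]+q[2]-q[0]-q[3])[1])),[np.linalg.norm(q[i]-q[i-1]).round(3) for i in range(4)])
# point cloud
d=np.load('top0.npy')
pts=np.array([world('top',(u,v),d=d[v,u]) for v in range(238,292) for u in range(288,342) if d[v,u]>0])
print('grip pts',[ (pts[m].mean(0),m.sum()) for m in [ (pts[:,2]>.085)]], 'flange', pts[(pts[:,2]>.048)&(pts[:,2]<.066)].mean(0), 'table',np.median(pts[:,2][pts[:,2]<.02]))
G=pts[pts[:,2]>.085][:,:2].astype(np.float32);print(cv2.minAreaRect(G))
G=pts[pts[:,2]>.046][:,:2].astype(np.float32);print(cv2.minAreaRect(G))
from scipy.spatial.transform import Rotation as R
print(R.from_rotvec(env.state()['eef_rot']).as_matrix())
```

```text
caps [0.46877937 0.16688626 0.026     ] [ 0.46217489 -0.01915505  0.026     ] 0.18615850256769456 yaw-from -y -2.033150932479658
board c [0.50566172 0.07214616 0.024     ] [array([0.56885804, 0.17055156, 0.024     ]), array([ 0.56223586, -0.03018431,  0.024     ]), array([ 0.44247929, -0.02607788,  0.024     ]), array([0.4490737 , 0.17429525, 0.024     ])]
grip [ 0.41868934 -0.23758031  0.098     ] x dir 4.503294622824839 [np.float64(0.047), np.float64(0.035), np.float64(0.046), np.float64(0.036)]
flange [ 0.41898397 -0.23834804  0.056     ] x dir 4.157450293751301 [np.float64(0.071), np.float64(0.079), np.float64(0.071), np.float64(0.079)]
foot [ 0.42039594 -0.23949536  0.003     ] x dir 4.84559836941229 [np.float64(0.082), np.float64(0.097), np.float64(0.083), np.float64(0.096)]
grip pts [(array([ 0.41923325, -0.23759675,  0.09730825]), np.int64(230))] flange [ 0.41807348 -0.23667324  0.0556358 ] table 0.000485635720120392
((0.41967254877090454, -0.23783844709396362), (0.04829735308885574, 0.036182694137096405), 5.022818088531494)
((0.419847309589386, -0.2398635894060135), (0.07389893382787704, 0.08022485673427582), 5.228600978851318)
[[ 3.69780505e-01 -9.29119024e-01 -4.66272604e-04]
 [-9.29117723e-01 -3.69780771e-01  1.56169085e-03]
 [-1.62341532e-03 -1.44260692e-04 -9.99998672e-01]]
```

```bash
cat > to.py <<'E'
import sys
from h import *
from scipy.spatial.transform import Rotation as R
# usage: to.py x y z dirangle_deg -> needed shift in tool axes, shares of .6 m, turn rad
s=env.state();M=R.from_rotvec(s['eef_rot']).as_matrix();t=np.array([float(a) for a in sys.argv[1:4]])
d=t-s['position'];a=np.degrees(np.arctan2(M[1,0],M[0,0]))
print('clock',s['clock'].__round__(2),'pos',s['position'].round(4),'ang',a.round(2),'tilt',np.degrees(np.arccos(-M[2,2])).round(2),'F',s['force'].round(1),'T',s['wrist_torque'].round(2),'op',round(s['opening'],4))
print('tool shares',(M.T@d/.6).round(4),'turn shares',(np.radians(a-float(sys.argv[4]))/.12).round(3))
E
python3 -m jog '[[[0,0,0,1],[0,0,0,1],[0,0,0,0.47],[-0.03,-0.023,0,0],[-0.063,-0.0464,0,0],[-0.063,-0.0464,0,0],[-0.063,-0.0464,0,0],[-0.063,-0.0464,0,0],[-0.063,-0.0464,0,0],[-0.063,-0.0464,0,0],[-0.063,-0.0464,0,0],[-0.033,-0.0234,0,0],[0,0,0,0],[0,0,0,0]]]' 0 30; python3 to.py .419 -.238 .068 -85.1
```

```text
clock: 1.85
position: [0.4186, -0.2376, 0.1965]
eef_rot: [2.312, -2.126, -0.0]
force: [0.1, 0.1, 0.4]
opening: 0.0929
clock 1.85 pos [ 0.4186 -0.2376  0.1965] ang -85.21 tilt 0.02 F [0.1 0.1 0.4] T [0.03 0.04 0.01] op 0.0929
tool shares [ 0.0006 -0.0006  0.2142] turn shares -0.016
```

```bash
python3 -m jog '[[[0.0006,-0.0006,0.03,0],[0,0,0.05,0],[0,0,0.05,0],[0,0,0.045,0],[0,0,0.025,0],[0,0,0.0137,0],[0,0,0,0]]]' 0 30; python3 to.py .419 -.238 .068 -85.1
python3 -m jog '[[[0,0,0,0],[0,0,0,0],[0,0,0,0],[0,0,0,0],[0,0,0,0],[0,0,0,0],[0,0,0,0],[0,0,0,0]]]' 255 40; python3 to.py .419 -.238 .068 -85.1
```

```text
clock: 2.72
position: [0.4192, -0.2382, 0.0682]
eef_rot: [2.311, -2.128, -0.001]
force: [0.1, -0.1, 0.2]
opening: 0.0931
clock 2.73 pos [ 0.4192 -0.2382  0.0682] ang -85.3 tilt 0.03 F [ 0.1 -0.1  0.2] T [0.04 0.02 0.07] op 0.0931
tool shares [-0.0003  0.0002  0.0003] turn shares -0.029
clock: 3.72
position: [0.4194, -0.238, 0.0684]
eef_rot: [-2.311, 2.128, 0.0]
force: [0.3, 1.5, 1.5]
opening: 0.0355
clock 3.73 pos [ 0.4194 -0.238   0.0684] ang -85.28 tilt 0.01 F [0.3 1.5 1.5] T [0.26 0.08 0.05] op 0.0355
tool shares [0.     0.0006 0.0007] turn shares -0.026
```

```bash
python3 -m jog '[[[0,0,-0.01,0],[0,0,-0.03,0],[0,0,-0.04,0],[0,0,-0.04,0],[0,0,-0.03,0],[0,0,-0.0167,0],[0,0,0,0],[0,0,0,0]]]' 255 60; python3 to.py .4688 .1669 .12 -92
python3 -m jog '[[[0,0,0,0.5],[0,0,0,0.477],[-0.03,-0.003,0,0],[-0.06,-0.0051,0,0],[-0.06,-0.0051,0,0],[-0.06,-0.0051,0,0],[-0.06,-0.0051,0,0],[-0.06,-0.0051,0,0],[-0.06,-0.0051,0,0],[-0.06,-0.0051,0,0],[-0.06,-0.0051,0,0],[-0.06,-0.0051,0,0],[-0.06,-0.0051,0,0],[-0.04,-0.004,0,0],[0,0,0,0],[0,0,0,0]]]'; python3 to.py .4688 .1669 .089 -92
python3 - <<'E'
from h import *
snap('top','t1');snap('scene','s1')
a=cv2.imread('pics/s1.png')[190:350,150:350];cv2.imwrite('pics/s1c.png',cv2.resize(a,None,fx=3,fy=3,interpolation=2))
E
```

```text
clock: 4.72
position: [0.4189, -0.2377, 0.1675]
eef_rot: [2.311, -2.128, -0.002]
force: [1.0, 0.6, -2.9]
opening: 0.0347
clock 4.72 pos [ 0.4189 -0.2377  0.1675] ang -85.28 tilt 0.09 F [ 1.   0.6 -2.9] T [ 0.02 -0.03  0.02] op 0.0347
tool shares [-0.6652 -0.1385  0.0796] turn shares 0.977
clock: 6.72
position: [0.4674, 0.1623, 0.1679]
eef_rot: [2.183, -2.258, -0.001]
force: [0.3, -0.8, -2.3]
opening: 0.0352
clock 6.72 pos [0.4674 0.1623 0.1679] ang -91.93 tilt 0.07 F [ 0.3 -0.8 -2.3] T [ 0.03  0.04 -0.01] op 0.0352
tool shares [-0.0078 -0.0022  0.1315] turn shares 0.01
```

View pics/s1c.png

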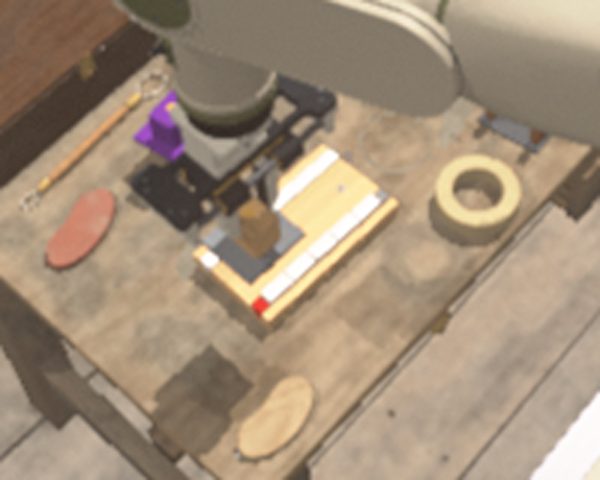

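The roller hangs upright over the red-cap end. I'll line it up over the cap and touch down.

```bash
python3 -m jog '[[[-0.0078,-0.0022,0.01,0],[0,0,0.03,0],[0,0,0.03,0],[0,0,0.03,0],[0,0,0.02,0],[0,0,0.007,0],[0,0,0,0],[0,0,0,0]]]'; python3 to.py .4688 .1669 .0884 -92
python3 -m jog '[[[0,0,0.003,0],[0,0,0.003,0],[0,0,0.002,0],[0,0,0,0],[0,0,0,0]]]'; python3 to.py .4622 -.0192 .0874 -92
```

```text
clock: 7.82
position: [0.4702, 0.1672, 0.093]
eef_rot: [-2.182, 2.259, -0.001]
force: [-0.2, -0.2, -3.7]
opening: 0.0355
clock 7.83 pos [0.4702 0.1672 0.093 ] ang -92.0 tilt 0.07 F [-0.2 -0.2 -3.7] T [0.04 0.02 0.02] op 0.0355
tool shares [0.0005 0.0023 0.0076] turn shares 0.001
clock: 8.45
position: [0.4704, 0.1677, 0.0883]
eef_rot: [-2.181, 2.258, -0.001]
force: [-0.3, 5.0, 4.9]
opening: 0.035
clock 8.45 pos [0.4704 0.1677 0.0883] ang -91.99 tilt 0.12 F [-0.3  5.   4.9] T [ 1.18 -0.02 -0.01] op 0.035
tool shares [0.3118 0.0029 0.0012] turn shares 0.002
```

```bash
python3 -m jog '[[[0,0,0.002,0],[0.005,0.001,0.001,0],[0.01,0.001,0,0],[0.01,0.0005,0,0],[0.01,0,0,0],[0,0,0,0]]]'; python3 to.py .4622 -.0192 .0884 -92
```

```text
clock: 9.2
position: [0.4696, 0.1456, 0.088]
eef_rot: [-2.18, 2.258, -0.006]
force: [0.1, 0.4, 13.7]
opening: 0.0351
clock 9.2 pos [0.4696 0.1456 0.088 ] ang -92.02 tilt 0.27 F [ 0.1  0.4 13.7] T [-0.08  0.04 -0.02] op 0.0351
tool shares [ 0.2749  0.0026 -0.0005] turn shares -0.004
```

```bash
python3 -m jog '[[[0.008,0.0003,0.001,0],[0.01,0.0003,0.001,0],[0.01,0.0003,0,0],[0.01,0.0003,0,0],[0.01,0.0003,0,0],[0.01,0.0003,0,0],[0.01,0.0003,0,0],[0.01,0,0,0],[0.01,0,0,0],[0.01,0,0,0],[0.01,0,0,0],[0.01,0,0,0],[0.01,0,0,0],[0,0,0,0]]]'; python3 to.py .4622 -.0192 .0884 -92
```

```text
clock: 10.95
position: [0.4667, 0.0693, 0.088]
eef_rot: [-2.178, 2.256, -0.007]
force: [1.3, 2.0, 18.1]
opening: 0.035
clock 10.95 pos [0.4667 0.0693 0.088 ] ang -92.02 tilt 0.41 F [ 1.3  2.  18.1] T [ 0.56 -0.1   0.04] op 0.035
tool shares [ 0.1477  0.0024 -0.0008] turn shares -0.003
```

```bash
python3 -m jog '[[[0.01,0.0004,0.0005,0],[0.01,0.0004,0,0],[0.01,0.0004,0,0],[0.01,0.0004,0,0],[0.01,0.0004,0,0],[0.01,0.0004,0,0],[0.01,0,0,0],[0.01,0,0,0],[0.01,0,0,0],[0.01,0,0,0],[0.01,0,0,0],[0.01,0,0,0],[0.01,0,0,0],[0.01,0,0,0],[0.01,0,0,0],[0,0,0,0],[0,0,0,0]]]'; python3 to.py .4688 .1669 .0884 -92
```

```text
clock: 13.08
position: [0.4626, -0.0219, 0.088]
eef_rot: [-2.179, 2.257, -0.012]
force: [2.3, -1.0, 18.4]
opening: 0.0352
clock 13.07 pos [ 0.4626 -0.0219  0.088 ] ang -92.01 tilt 0.48 F [ 2.3 -1.  18.4] T [-0.12 -0.44  0.02] op 0.0352
tool shares [-0.3148  0.0008 -0.0014] turn shares -0.002
```

```bash
python3 -m jog '[[[0,0,-0.01,0],[0,0,-0.03,0],[0,0,-0.04,0],[0,0,-0.04,0],[0,0,-0.02,-0.5],[0,0,0,-0.477],[0.03,0.009,0,0],[0.053,0.0155,0,0],[0.06,0.0173,0,0],[0.06,0.0173,0,0],[0.06,0.0173,0,0],[0.053,0.0155,0,0],[0.03,0.009,0,0],[0,0,0,0],[0,0,0,0]]]'; python3 to.py .4192 -.238 .0684 -85.28
python3 - <<'E'
from h import *
p,d=snap('top','t2');q,e=snap('scene','s2')
a=cv2.resize(p[205:265,160:255,::-1],(760,480),interpolation=2)[:,:600]
cv2.imwrite('pics/b2.png',cv2.resize(q[200:320,190:350,::-1],None,fx=5,fy=5,interpolation=2))
K=eyes.get_calibration('top');E=np.array(K['extrinsics']);k=K['K']
r=np.array([.4688,.1669,.026]);g=np.array([.4622,-.0192,.026]);u=(g-r)/np.linalg.norm(g-r);n=np.array([u[1],-u[0],0])
dd0=np.load('top0.npy')
for y in(92.5,68,34,0,-34,-68,-92.5):
    o=[]
    for D in(dd0,d):
        z=[]
        for s in range(-10,11,2):
            for w in(-4,-2,0,2,4):
                P=(r+g)/2-u*(y+ (s if abs(y)<90 else s/3))/1000+n*w/1000;c=E[:3,:3]@P+E[:3,3]
                U=int(round(k[0,0]*c[0]/-c[2]+k[0,2]));V=int(round(k[1,1]*c[1]/c[2]+k[1,2])); 
                z.append(world('top',(U,V),d=D[V,U])[2]*1000)
        o.append(np.median(z).round(1))
    print(y,o)
E
```

```text
clock: 14.95
position: [0.4157, -0.2315, 0.1681]
eef_rot: [-2.311, 2.127, 0.001]
force: [0.8, -0.4, -2.2]
opening: 0.035
clock 14.95 pos [ 0.4157 -0.2315  0.1681] ang -85.26 tilt 0.05 F [ 0.8 -0.4 -2.2] T [0.07 0.01 0.01] op 0.035
tool shares [ 0.0114 -0.005   0.1661] turn shares 0.002
92.5 [np.float64(25.5), np.float64(27.4)]
68 [np.float64(30.9), np.float64(25.6)]
34 [np.float64(31.9), np.float64(25.8)]
0 [np.float64(32.6), np.float64(25.9)]
-34 [np.float64(32.2), np.float64(26.9)]
-68 [np.float64(31.1), np.float64(27.7)]
-92.5 [np.float64(25.8), np.float64(25.1)]
```

View pics/b2.png

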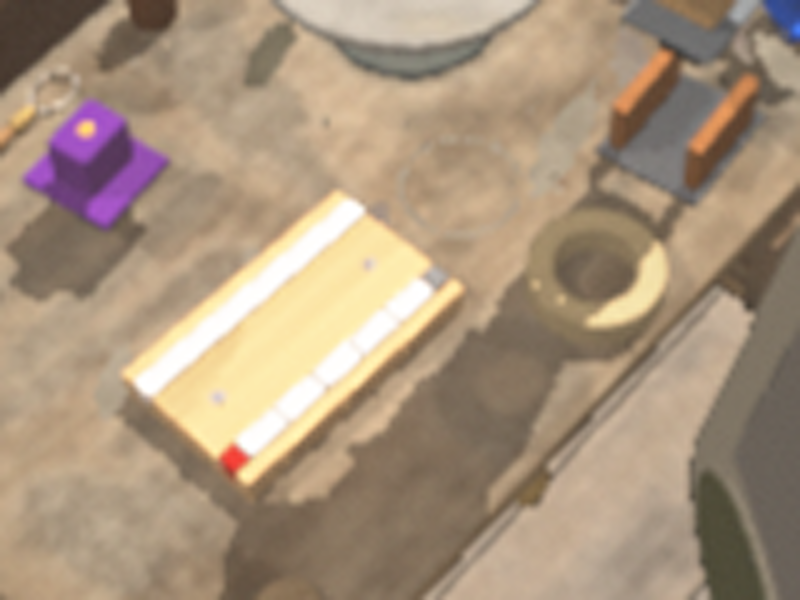

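Run:
```python
from h import *
D=np.array([eyes.read_camera('top')[1] for _ in range(12)]);D[D==0]=np.nan;d=np.nanmean(D,0)
K=eyes.get_calibration('top');E=np.array(K['extrinsics']);k=K['K']
r=np.array([.4688,.1669,.026]);g=np.array([.4622,-.0192,.026]);u=(g-r)/np.linalg.norm(g-r);n=np.array([u[1],-u[0],0])
for y in(92.5,68,34,0,-34,-68,-92.5):
  o=[]
  for off in(0,-20,-40,-80):
    z=[]
    for s in range(-12,13,3):
        for w in(-4,0,4):
            P=(r+g)/2-u*(y+(s if abs(y)<90 else s/4))/1000+n*(off+w)/1000;c=E[:3,:3]@P+E[:3,3]
            U=int(round(k[0,0]*c[0]/-c[2]+k[0,2]));V=int(round(k[1,1]*c[1]/c[2]+k[1,2]))
            z.append(world('top',(U,V),d=d[V,U])[2]*1000)
    o.append(np.median(z).round(1))
  print(y,o)
```

```text
92.5 [np.float64(26.8), np.float64(24.1), np.float64(24.1), np.float64(26.7)]
68 [np.float64(26.4), np.float64(24.6), np.float64(24.7), np.float64(26.6)]
34 [np.float64(26.3), np.float64(24.0), np.float64(24.7), np.float64(26.1)]
0 [np.float64(26.2), np.float64(24.6), np.float64(23.9), np.float64(26.5)]
-34 [np.float64(26.1), np.float64(24.4), np.float64(24.3), np.float64(26.4)]
-68 [np.float64(26.3), np.float64(24.2), np.float64(24.3), np.float64(25.7)]
-92.5 [np.float64(25.9), np.float64(24.1), np.float64(24.6), np.float64(26.6)]
```

All five sections read level with the caps (26.1–26.4 mm). Now I'll set the roller back in its rest.

```bash
python3 -m jog '[[[0.0114,-0.005,0,0],[0,0,0.03,0],[0,0,0.03,0],[0,0,0.01,0],[0,0,0,0],[0,0,0,0]]]'; python3 to.py .4192 -.238 .0684 -85.28
```

```text
clock: 16.4
position: [0.4195, -0.2391, 0.1266]
eef_rot: [-2.311, 2.128, -0.001]
force: [-0.6, -0.6, -2.5]
opening: 0.035
clock 16.4 pos [ 0.4195 -0.2391  0.1266] ang -85.28 tilt 0.04 F [-0.6 -0.6 -2.5] T [-0.    0.03 -0.04] op 0.035
tool shares [-0.0019  0.0004  0.097 ] turn shares 0.001
```

```bash
python3 -m jog '[[[-0.0019,0.0004,0.01,0],[0,0,0.02,0],[0,0,0.02,0],[0,0,0.02,0],[0,0,0.015,0],[0,0,0.006,0],[0,0,0.003,0],[0,0,0.002,0],[0,0,0.001,0],[0,0,0,0],[0,0,0,0]]]'; python3 to.py .4192 -.238 .0684 -85.28
```

```text
clock: 17.77
position: [0.4192, -0.238, 0.0684]
eef_rot: [-2.311, 2.128, -0.001]
force: [-0.5, 1.3, 0.4]
opening: 0.0351
clock 17.77 pos [ 0.4192 -0.238   0.0684] ang -85.28 tilt 0.04 F [-0.5  1.3  0.4] T [ 0.2   0.11 -0.  ] op 0.0351
tool shares [ 0.     -0.0001 -0.    ] turn shares 0.0
```

```bash
python3 -m jog '[[[0,0,0,0],[0,0,0,0],[0,0,0,0],[0,0,0,0],[0,0,0,0],[0,0,0,0],[0,0,-0.01,0],[0,0,-0.03,0],[0,0,-0.05,0],[0,0,-0.06,0],[0,0,-0.05,0],[0,0,-0.03,0],[0.03,0.03,0,0],[0.06,0.06,0,0],[0.06,0.06,0,0],[0.06,0.06,0,0],[0.06,0,0,0],[0.03,0,0,0],[0,0,0,0],[0,0,0,0]]]' 0; python3 to.py .4192 -.238 .0684 -85.28
python3 - <<'E'
from h import *
p,d=snap('top','t3');snap('scene','s3')
pts=np.array([world('top',(u,v),d=d[v,u]) for v in range(238,292) for u in range(288,342) if d[v,u]>0])
for lo in(.085,.046):
    print(cv2.minAreaRect(pts[pts[:,2]>lo][:,:2].astype(np.float32)))
print(pts[pts[:,2]>.085].mean(0))
i=p[:,:,::-1][200:300,130:390];cv2.imwrite('pics/f.png',cv2.resize(i,None,fx=3,fy=3,interpolation=2))
E
```

```text
clock: 20.27
position: [0.3081, -0.4268, 0.2058]
eef_rot: [-2.311, 2.128, 0.001]
force: [-0.6, -0.1, -0.4]
opening: 0.0931
clock 20.27 pos [ 0.3081 -0.4268  0.2058] ang -85.27 tilt 0.05 F [-0.6 -0.1 -0.4] T [ 0.    0.09 -0.01] op 0.0931
tool shares [-0.2982 -0.2106  0.2292] turn shares 0.002
((0.41948360204696655, -0.23903991281986237), (0.047482576221227646, 0.036215104162693024), 6.251807689666748)
((0.4196699559688568, -0.2401532232761383), (0.07388826459646225, 0.07908184826374054), 5.910663604736328)
[ 0.41914308 -0.23849545  0.09758582]
```

View pics/f.png

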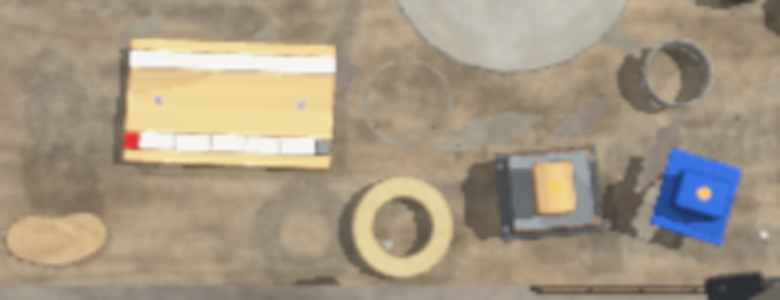

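The roller stands in its rest at (555,187) in the crop as it did at the start. The strip is flat, and the tape and rib are where they were. Handing in.

```bash
python3 -c "
from rig import ticket
print(ticket.hand_in())"
```

```text
the job is handed in; nothing more can be done
None
```

I rolled the near strip from the red cap to the grey one with the hand roller. I pressed with about 16–21 N and never touched the strip with the gripper. I then set the roller back in its rest, let go, backed the arm away and handed in at about 20 s of the 59 s.

- **Strip:** after rolling, the averaged depth put all five sections at 26.1–26.4 mm, level with the end caps. An earlier single-frame reading showed section 5 at 27.7 mm, which I put down to noise since 12 averaged frames gave 26.3 mm.
- **Roller:** it stands in its rest within about 1 mm and about 1° of where it started, with the gripper open and clear.
- **Other things:** the tape roll, the rib and the nearer blue look-alike look unmoved in the last picture. I did not recheck the kidney, the bottle or the other look-alikes in it, but the arm did not work near them.
- **Not measured:** the wheel's turn could not be read directly. The pass covered about 190 mm with the wheel pressed down, which should be about 9 rad.

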